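Coating check in a gear case

TASK

Check the coating on the sloping seat inside the gear case: lift the loose metal cover off the case and lay it, right way up and without dropping it, on the blue mat; then take the pen-shaped probe out of its stand and press its spring nose lightly on the yellow-ringed spot, with the probe square to the sloping seat, until the nose is about half-way in. Finish while holding the probe there like that, still in the gripper; never lean hard on the case, and leave the other things on the bench where they are.

Things in the scene. Friction and masses are not known exactly. Their poses are not given: they have to be found in the camera images.
- gearcase: Grey cast gear case, fixed. Foot 140 (x) x 110 (y) mm with 4 screw heads up to 19 mm high, body 112 x 84 mm, bearing boss on its -x side. Origin: centre of its underside, on the bench; z up, x away from the robot. Its top is a machined flange 88 x 62 mm at z = 52 mm round an open pocket 64 (x) x 36 (y) mm, at the start closed by the cover.
- seat: Sloping seat in the gear case's pocket, a dark flat pad 38 x 30 mm. Origin: the spot to probe, middle of a yellow painted ring (diameter 13 inside, 17 outside), on the gear case's vertical axis, 34 mm above the bench, 18 below the flange. z: the seat's normal, 20 degrees from vertical, leaning towards the gear case's -x side (the robot's side); y: as the gear case's y, level.
- cover: Loose metal cover, 85 to 170 g. Rim 84 (x) x 56 (y) x 6 mm; on it an upright-sided dome 56 x 36 mm from 6 to 24 mm high, then 52 x 32 mm up to its flat top at 30 mm (grip across y); below it a spigot 60 x 32 mm reaching 5 mm into the pocket, 2 mm play. Origin: centre of the rim's underside; z up. At the start the origin is 52 mm above the bench, on the mat 8 mm.
- cover_top (a point): Centre of the flat top of the cover, 30 mm above the cover's origin.
- mat: Blue square mat fixed to the bench, 110 x 110 x 3 mm, in front to the left or right of the gear case. Origin: centre of its underside, z up; x, y along its edges. Furniture near it: connector posts 80 (x) x 145 (y) mm, 0.29 m high, at x 0.64, y 0.13 and at x 0.57, y -0.49; keep hand and arm clear.
- stand: Black probe stand fixed to the bench: a round foot of 72 mm diameter and an upright tube of 37 mm diameter, 60 mm high, open at the top. Origin: centre of its underside. On the other side of the gear case from the mat. Furniture near it: a stud driver hangs over the bench at x 0.52, y 0.30, its lower end 0.46 m up (keep the wrist low there).
- probe: Pen-shaped cordless probe, round, 126 mm, about 110 g, nose down in the stand (origin then 10 mm above the bench). Origin: nose tip when the nose is out; z: axis towards its orange end. Along z: brass nose to 18 mm (diameter 10), sleeve to 50 (17), collar to 56 (30) resting on the stand's rim, white grip 56 to 116 (22; grip it across near 85, any yaw). Lift straight up 60 mm to clear.
- nose (a joint): How far the probe's spring nose is pushed in: 0 out, 0.012 m fully in. The spring gives about 1 N at first, 2.5 N half-way (0.006; the red band on the nose is then half hidden in the sleeve), 4 N just before its hard stop.
- probe_tip (a point): Centre of the face of the spring nose (moves with the nose), the point to bring to the spot.
- plug_gauge: Bystander: loose steel plug gauge, 106 mm long, lying on the bench. Leave it where it is.
- hex_key: Bystander: loose black hex key, 94 mm long, lying on the bench. Leave it where it is.
- connector_a: Bystander: loose black connector with yellow tab, 58 mm long, lying on the bench. Leave it where it is.
- connector_b: Bystander: loose black connector with yellow tab and orange end, 58 mm long, lying on the bench. Leave it where it is.
- torch: Bystander: loose small black torch, 105 mm long, lying on the bench. Leave it where it is.
Things that resemble listed ones, but are neither listed nor needed, are in the scene too. What is shaped like the probe but pink is not meant.

How it is judged:
By the outcome, as a careful person would: the job done as asked, in the order asked, and still so for the second after the job is handed in, while the arm keeps its last pose, push and grip.
It also fails if it takes over 51 s, if anything falls off the work surface, if the arm or the gripper's body presses on something with over 40 N, if the wrist force passes 120 N, or if a joint passes its speed limit or range.

ROBOT

A 7-joint arm with a two-finger parallel gripper is mounted at the origin on a cart in front of the work surface, level with it; the furniture and walls round the work are solid. World frame = base frame: x ahead of the robot, y to its left, z up, the work surface at z = 0. Lengths are in m, angles in rad, forces in N, time in s.
With the tool pointing down it reaches from about 0.425 to 0.925 m from the base axis. Payload 6.8 kg.
Tool frame: the origin (TCP) lies at the very end of the fingers, on their centre line; the grasp point (between the pads) lies 19 mm behind it; z points along the fingers, y is the line along which they close (so a half turn about z gives the same grasp; the last joint's range is limited). The gripper opens to 85 mm and grips with 20 to 120 N. Pads are 22 mm wide; open, the fingers measure 114 mm over their backs; the gripper's body (76 mm by 85 mm) begins 54 mm behind the grasp point. The pads swing forward as they close: fully open they stand 13 mm farther back than shut.
Start: joints at [1.046, 0.477, 0.022, 1.555, -0.011, 1.109, -0.083], TCP at [0.273, -0.617, 0.231] pointing down, gripper open.
Joint ranges: [-2.96, 2.96], [-0.34, 2.1], [-1.41, 1.46], [0.24, 2.44], [-1.37, 4.51], [0.17, 1.92], [-2.96, 2.96]. Speed limits (rad/s): [2.39, 2.39, 3.14, 3.14, 3.14, 3.14, 3.14].

INTERFACE

Orientations are given as a unit quaternion [w, x, y, z].
In Python, from station import bot gives the robot as it stands. The module is installed in compiled form; this text tells all that it offers.
- The arm moves only by the shell command python3 -m jog 'ROWS' [OPENING] [FORCE]. ROWS is JSON, a list of rows, each a list of 4 numbers: the shift along the tool's x, y, z in cm, then the turn about the tool's z in rad. In form: [[x, y, z, spin], ...]. A call has 1 to 20 rows; each row is the pose to reach, as a shift and turn from the pose commanded when the call began, along the tool's axes at that moment; what a row does not reach only later rows make up. A row lasts 1/12 s, in which the tool goes at most 41.7 mm and 7.16 degrees, less where a joint would pass 70% of its speed; a pose out of reach is approached as far as the arm can. A call with a gripper value outside its range is refused whole. OPENING is the closure, from -1 (fully open) to 1 (shut), set as the call begins (- or left out, the last holds). The fingers move at their own pace and stop on an object; FORCE is the grip in N (left out, the last holds). Time passes only in rows, so rows that repeat a pose let the fingers close. It gives the time, the measured TCP pose, the force, the opening and the grip force at its end, in the units of the state.
- bot.get_obs(): the state, without advancing time (a new reading comes with each control period).
- bot.read_camera(name): name is "side" or "top"; returns a dict with "pixels" (400x640x3 uint8, red, green, blue), "depth" (400x640 float32, m along the optical axis (not along the pixel's ray), 0 where there is no reading), "fovy" (degrees; the focal length in pixels is half the picture's height over the tangent of half this angle, whatever the lens; pixels are square), "cx", "cy" (the principal point, pixels), "distortion" ([k1, k2, p1, p2, k3] as OpenCV has them; the pictures are not rectified), "pose" (4x4, takes a point from camera to world coordinates). Camera axes: x right, y down, z forward; pixel columns grow to the right and rows downward; lengths in m; the calibration is good to about 2 mm. A picture is of the moment at which its call begins.
- bot.hand_in(): hands the job in; it is judged then, once.
The state is a dict: "t": time; "q": joint angles; "joint_vel": joint speeds; "joint_torque": joint torques, N m; "eef_pos": TCP position; "tool_rot": TCP orientation; "contact_force": force on the tool from outside, world axes, zero at the start; "torque": the same for the moment, N m; "gripper_width": opening from 0.0 (shut) to 1.0 (fully open); "grasp_force": force on a finger pad.
Only numpy, scipy, OpenCV 4.12 (cv2) and the standard library are available. Lean on these libraries where they do the work, as an engineer would, in place of code of your own. Each camera call takes 0.05 s, during which the arm holds its last target. There are 200 camera calls.

## Working session

There is one attempt and no reset: what is moved stays moved. The work goes in short steps, Python scripts to look and compute and a shell command to move; the robot and the scene stay as the last step left them, time stands still between calls to the robot, and variables do not carry over. Pictures are saved under pics/ and viewed, at most 10 in all, crops included, and the job is handed in when it is done.

```bash
mkdir -p pics; cat > h.py <<'E'
import numpy as np,cv2
from station import bot
from scipy.spatial.transform import Rotation as R
def cam(n):
    c=bot.read_camera(n); f=200/np.tan(np.radians(c['fovy'])/2)
    c['K']=np.array([[f,0,c['cx']],[0,f,c['cy']],[0,0,1]]);c['D']=np.array(c['distortion'],float);c['pose']=np.array(c['pose']);return c
def ray(c,uv):
    p=cv2.undistortPoints(np.array(uv,float).reshape(-1,1,2),c['K'],c['D']).reshape(-1,2)
    d=np.c_[p,np.ones(len(p))]
    return c['pose'][:3,3],d@c['pose'][:3,:3].T
def plane(c,uv,z):
    o,d=ray(c,uv); return o+d*((z-o[2])/d[:,2])[:,None]
def proj(c,P):
    T=np.linalg.inv(c['pose']); return cv2.projectPoints(np.array(P,float).reshape(-1,1,3),cv2.Rodrigues(T[:3,:3])[0],T[:3,3],c['K'],c['D'])[0].reshape(-1,2)
def cloud(c):
    v,u=np.mgrid[:400,:640]; o,d=ray(c,np.stack([u,v],-1).reshape(-1,2))
    P=o+d*c['depth'].reshape(-1,1); P[c['depth'].ravel()==0]=np.nan
    return P.reshape(400,640,3)
def save(c,name,crop=None,s=1):
    im=c['pixels'][:,:,::-1]
    if crop: im=im[crop[1]:crop[3],crop[0]:crop[2]]
    cv2.imwrite('pics/'+name,cv2.resize(im,None,fx=s,fy=s,interpolation=cv2.INTER_CUBIC))
def state():
    s=bot.get_obs(); q=np.array(s['tool_rot']); Rm=R.from_quat(q[[1,2,3,0]]).as_matrix(); return s,np.array(s['eef_pos']),Rm
E
python3 - <<'E'
from h import *
import pickle
np.set_printoptions(precision=4,suppress=True)
for n in('side','top'):
    c=cam(n);save(c,n+'0.png');pickle.dump(c,open(n+'0.pkl','wb'));print(n,c['fovy'],c['pose'],c['D'])
s,p,Rm=state();print(s['t'],p,Rm,s['gripper_width'])
E
```

```text
side 44.39067628393285 [[-0.8872 -0.2642  0.3782  0.0912]
 [-0.4608  0.4654 -0.7557  0.9577]
 [ 0.0236 -0.8447 -0.5346  0.7462]
 [ 0.      0.      0.      1.    ]] [-0.0548  0.      0.      0.      0.    ]
top 56.30250901313157 [[ 0.0262 -0.9988  0.0413  0.5042]
 [-0.9992 -0.0249  0.0296 -0.0174]
 [-0.0286 -0.042  -0.9987  0.9646]
 [ 0.      0.      0.      1.    ]] [0.0289 0.     0.     0.     0.    ]
0.1 [ 0.273  -0.6167  0.2304] [[ 0.9144  0.4049 -0.0008]
 [ 0.4049 -0.9144  0.0014]
 [-0.0002 -0.0016 -1.    ]] 1.0000835414485596
```

View pics/side0.png

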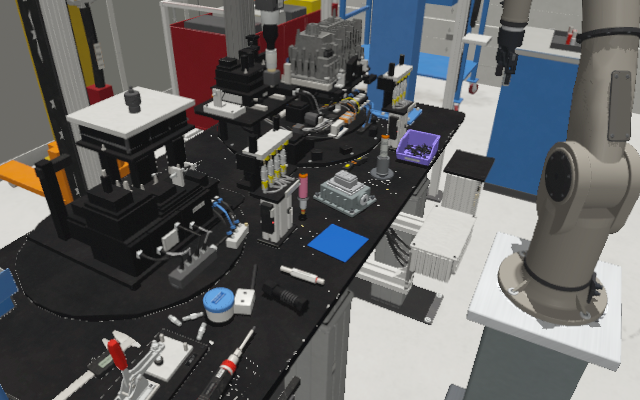

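View pics/top0.png

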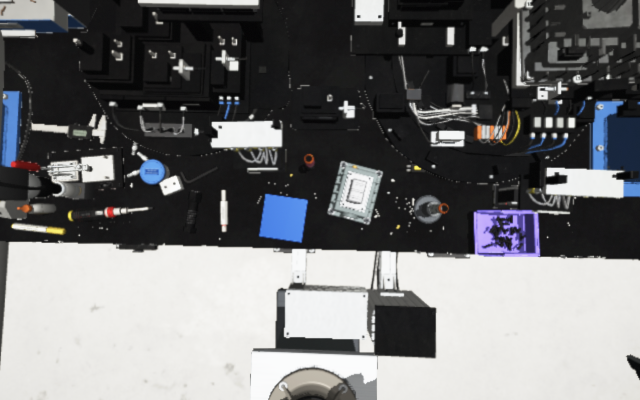

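The top view shows the gear case and cover at (355,190), mat (284,218) and stand (430,207) with an orange-ended probe. The side view has them at (345,190), (338,242) and (382,160). Possible mix-ups for the probe are the pink look-alike at top (309,160) / side (303,190), the red-black pen at top (110,213) and the white cylinder at top (224,210). I choose the one in the stand, top (430,207) / side (383,155), and will check it in a crop.

```bash
python3 - <<'E'
from h import *
import pickle
np.set_printoptions(precision=4,suppress=True)
t=pickle.load(open('top0.pkl','rb'));s=pickle.load(open('side0.pkl','rb'))
a=cv2.resize(t['pixels'][150:240,310:460],(600,360),interpolation=cv2.INTER_CUBIC)
b=cv2.resize(s['pixels'][110:230,300:430],(390,360),interpolation=cv2.INTER_CUBIC)
im=np.hstack([a[:,:410] if 0 else cv2.resize(a,(410,246)),]);
out=np.zeros((600,800,3),np.uint8);out[:246,:410]=im;out[:360,410:]=b
m=cv2.resize(t['pixels'][155:235,415:455],(300,600)) if 0 else None
cv2.imwrite('pics/c0.png',out[:370,:,::-1])
for n,c in(('top',t),('side',s)):
    hsv=cv2.cvtColor(c['pixels'],cv2.COLOR_RGB2HSV);P=cloud(c)
    blue=cv2.inRange(hsv,(105,150,120),(120,255,255))
    cs,_=cv2.findContours(blue,0,2)
    for k in cs:
        if cv2.contourArea(k)>400:
            r=cv2.minAreaRect(plane(c,k.reshape(-1,2),.003)[:,:2].astype(np.float32));
            if abs(r[1][0]-.11)<.02: print(n,'mat',r)
    # height slabs near case (x .4-.62, y -.3..0.05)
    reg=(P[...,0]>.38)&(P[...,0]<.64)&(P[...,1]>-.3)&(P[...,1]<.05)
    for lo,hi in((.077,.087),(.054,.062),(.046,.0535),(.058,.064),(.11,.14),(.055,.07)):
        mk=(reg&(P[...,2]>lo)&(P[...,2]<hi)).astype(np.uint8)
        num,lab,st,ce=cv2.connectedComponentsWithStats(mk)
        for i in range(1,num):
            if st[i,4]>15:
                pts=P[lab==i];r=cv2.minAreaRect(pts[:,:2].astype(np.float32));print(n,lo,hi,st[i,4],ce[i],'rect',np.round(r[0],4),np.round(r[1],4),round(r[2],1),'zmed',np.median(pts[:,2]).round(4))
    org=cv2.inRange(hsv,(3,120,120),(18,255,255))
    num,lab,st,ce=cv2.connectedComponentsWithStats(org)
    for i in range(1,num):
        if st[i,4]>15:
            q=P[lab==i];print(n,'orange',st[i,4],ce[i],np.nanmedian(q,0),np.nanmin(q,0),np.nanmax(q,0))
E
```

```text
top mat ((0.4909340441226959, 0.0867760106921196), (0.11160394549369812, 0.11141452938318253), 83.2776107788086)
top 0.077 0.087 315 [356.2381 190.2381] rect [ 0.5611 -0.093 ] [0.0355 0.0548] 77.3 zmed 0.0836
top 0.054 0.062 445 [354.8876 191.1933] rect [ 0.5615 -0.0934] [0.0612 0.0876] 77.2 zmed 0.0593
top 0.054 0.062 65 [430.7538 208.0923] rect [ 0.5235 -0.2757] [0.0347 0.0279] 10.4 zmed 0.0605
top 0.046 0.0535 61 [432.2459 166.9672] rect [ 0.6243 -0.2805] [0.0446 0.0176] 50.3 zmed 0.0469
top 0.046 0.0535 691 [354.8495 192.9103] rect [ 0.5558 -0.0929] [0.0853 0.1242] 76.2 zmed 0.049
top 0.058 0.064 380 [355.2211 191.2763] rect [ 0.5612 -0.0933] [0.0556 0.0835] 77.4 zmed 0.0602
top 0.058 0.064 78 [431.3718 208.4359] rect [ 0.5235 -0.2757] [0.0347 0.0279] 10.4 zmed 0.0613
top 0.11 0.14 38 [308.3158 159.0263] rect [0.6283 0.0211] [0.0202 0.0182] 1.6 zmed 0.1233
top 0.11 0.14 63 [440.127  207.4444] rect [ 0.5248 -0.2774] [0.0182 0.0204] 89.5 zmed 0.1305
top 0.055 0.07 37 [435.5405 161.4324] rect [ 0.6346 -0.2805] [0.0094 0.0243] 2.0 zmed 0.065
top 0.055 0.07 473 [355.0127 191.3214] rec
[... 2908 characters left out ...]
1  0.1045] [ 0.7082 -0.3511  0.119 ]
side orange 26 [385.     136.3846] [ 0.5161 -0.2724  0.1313] [ 0.509  -0.5473 -0.0009] [ 0.6131 -0.2656  0.1367]
side orange 159 [ 52.8491 149.7421] [ 2.2227 -0.3042 -0.3742] [ 1.3625 -0.7186 -0.7282] [2.8967 0.1857 0.0983]
side orange 902 [ 21.1929 176.1441] [ 2.6524 -0.3246 -0.6461] [ 0.9871 -0.5303 -0.7498] [2.9239 0.4754 0.2602]
side orange 123 [123.2358 168.1382] [ 2.0457 -0.5505 -0.5382] [ 0.8919 -0.5992 -0.59  ] [2.0793 0.3251 0.2284]
side orange 280 [ 63.75   186.1714] [ 2.1897 -0.2923 -0.5549] [ 0.9673 -0.3107 -0.6702] [2.2351 0.4465 0.1767]
side orange 33 [302.7879 175.4848] [0.6216 0.0281 0.121 ] [ 0.6151 -0.1648 -0.0012] [0.732  0.0339 0.126 ]
```

View pics/c0.png

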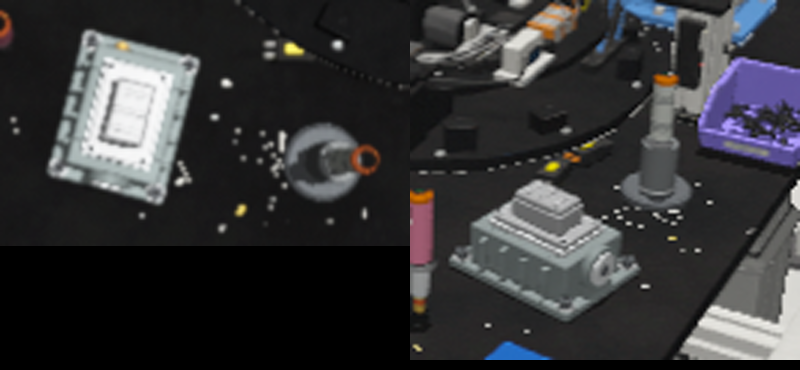

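The crop confirms it: the probe in the stand has a white grip and an orange end, and the decoy is pink. Measured heights and sizes match what was given: cover top 82 mm, stand rim 60 mm, mat 110 mm. The two views differ by 4 mm or less, so I use the average. The cover is at (0.559,-0.092), yaw -12.7°. First move: above the cover.

```bash
python3 -m jog '[[47.4,-36.4,5,0.639],[47.4,-36.4,5,0.639],[47.4,-36.4,5,0.639],[47.4,-36.4,5,0.639],[47.4,-36.4,5,0.639],[47.4,-36.4,5,0.639],[47.4,-36.4,5,0.639],[47.4,-36.4,5,0.639],[47.4,-36.4,5,0.639],[47.4,-36.4,5,0.639],[47.4,-36.4,5,0.639],[47.4,-36.4,5,0.639],[47.4,-36.4,5,0.639],[47.4,-36.4,5,0.639],[47.4,-36.4,5,0.639],[47.4,-36.4,5,0.639],[47.4,-36.4,5,0.639],[47.4,-36.4,5,0.639],[47.4,-36.4,5,0.639]]' -1
python3 - <<'E'
from h import *
np.set_printoptions(precision=4,suppress=True)
s,p,Rm=state();print(s['t'],p,Rm,s['q'],np.degrees(np.arctan2(Rm[1,1],Rm[0,1])))
# projection of TCP-ish in cams
a=cam('side');save(a,'s1.png',(240,60,480,240),3.3)
print(proj(a,[p]))
E
```

```text
t: 1.68
eef_pos: [0.5586, -0.0944, 0.1812]
tool_rot: [0.0, 0.994, -0.112, -0.0]
contact_force: [-0.6, -0.3, 0.4]
gripper_width: 0.999
grasp_force: 0.0
1.6833 [ 0.5586 -0.0944  0.1812] [[ 0.9748 -0.223  -0.0006]
 [-0.223  -0.9748 -0.0008]
 [-0.0004  0.0009 -1.    ]] [ 0.1245  0.3567 -0.0844  1.8648  0.038   0.9223 -1.7732] -102.88329201175459
[[346.7715 141.2426]]
```

View pics/s1.png

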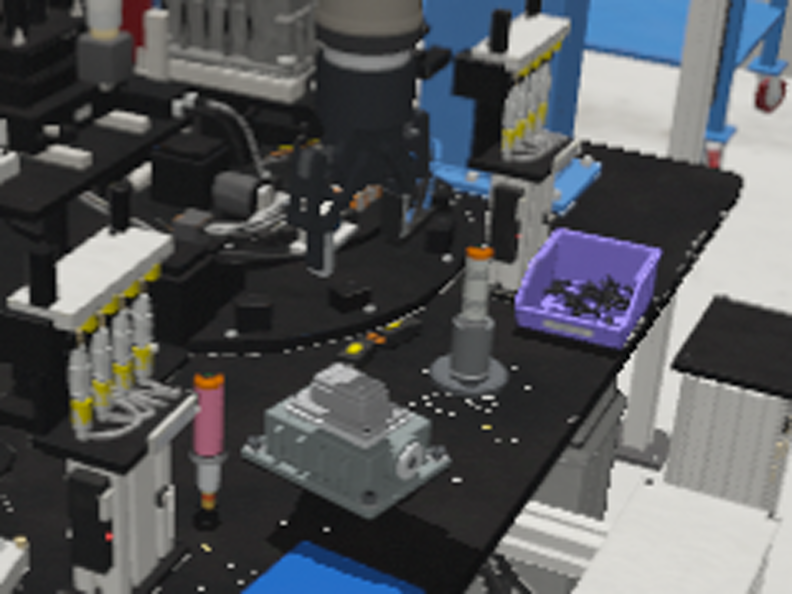

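The hand is aligned over the cover: finger tips at crop (320,270) and (405,230), cover top at (350,375). Going down and gripping.

```bash
python3 -m jog '[[0,0,4,0],[0,0,8,0],[0,0,10.5,0],[0,0,11.5,0],[0,0,11.9,0],[0,0,11.9,0],[0,0,11.9,0]]' -1
python3 -m jog '[[0,0,0,0],[0,0,0,0],[0,0,0,0],[0,0,0,0],[0,0,0,0],[0,0,0,0],[0,0,0,0],[0,0,0,0],[0,0,0,0],[0,0,0,0]]' 1 50
```

```text
t: 2.32
eef_pos: [0.5605, -0.093, 0.0638]
tool_rot: [0.0, 0.994, -0.111, 0.001]
contact_force: [0.3, 0.6, 0.1]
gripper_width: 1.002
grasp_force: 0.0
t: 3.15
eef_pos: [0.56, -0.0926, 0.0632]
tool_rot: [0.0, 0.994, -0.111, 0.001]
contact_force: [-0.6, 0.5, 5.6]
gripper_width: 0.403
grasp_force: 50.8
```

```bash
python3 -m jog '[[0,0,-0.5,0],[0,0,-1.5,0],[0,0,-3,0],[0,0,-5,0],[0,0,-7,0],[0,0,-8,0],[0,0,-8,0],[0,0,-8,0],[0,0,-8,0]]'
python3 - <<'E'
from h import *
a=cam('side');t=cam('top')
A=cv2.resize(a['pixels'][110:230,290:430],(560,480),interpolation=cv2.INTER_CUBIC);cv2.imwrite('pics/l1.png',A[:,:,::-1])
E
```

```text
t: 3.9
eef_pos: [0.5586, -0.0925, 0.1414]
tool_rot: [0.0, 0.994, -0.111, -0.001]
contact_force: [-0.0, 0.1, -1.1]
gripper_width: 0.404
grasp_force: 50.1
```

View pics/l1.png

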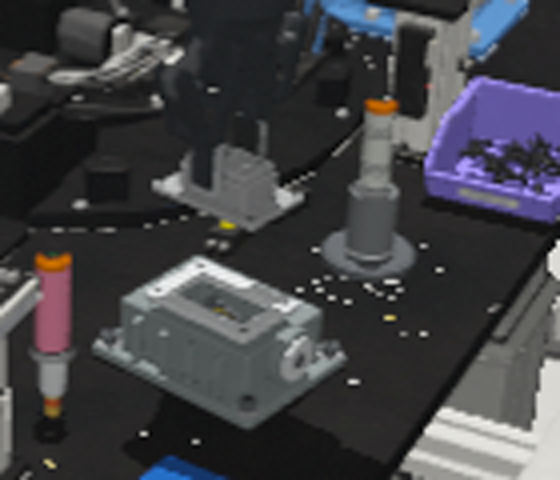

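Cover is off, level and firmly held; the pocket is open with the yellow ring showing at (220,310). Carrying it to the mat.

```bash
python3 -m jog '[[-2,-3,0,0],[-4.5,-6.5,0,-0.05],[-7,-10,0,-0.1],[-9,-13,0,-0.105],[-10.4,-15.4,1,-0.105],[-10.8,-15.95,3,-0.105],[-10.8,-15.95,6,-0.105],[-10.8,-15.95,9,-0.105],[-10.8,-15.95,10.8,-0.105],[-10.8,-15.95,11.5,-0.105],[-10.8,-15.95,11.7,-0.105],[-10.8,-15.95,11.7,-0.105],[-10.8,-15.95,11.7,-0.105]]'
python3 - <<'E'
from h import *
s,p,Rm=state();print(p.round(4),Rm.round(3),s['t'])
E
```

```text
t: 5.08
eef_pos: [0.4899, 0.087, 0.0261]
tool_rot: [-0.0, 0.998, -0.059, 0.001]
contact_force: [-0.1, 0.3, -1.0]
gripper_width: 0.404
grasp_force: 50.1
[0.4899 0.087  0.0261] [[ 0.993 -0.117  0.001]
 [-0.117 -0.993  0.   ]
 [ 0.001 -0.001 -1.   ]] 5.0833
```

```bash
python3 -m jog '[[0,0,0.15,0],[0,0,0.3,0],[0,0,0.45,0],[0,0,0.5,0],[0,0,0.55,0],[0,0,0.6,0],[0,0,0.6,0],[0,0,0.6,0]]'
python3 -m jog '[[0,0,0.05,0],[0,0,0.1,0],[0,0,0.1,0]]'
```

```text
t: 5.75
eef_pos: [0.4891, 0.0869, 0.0193]
tool_rot: [0.0, 0.998, -0.059, -0.0]
contact_force: [0.1, 0.9, -0.2]
gripper_width: 0.407
grasp_force: 50.1
t: 6.0
eef_pos: [0.4892, 0.0869, 0.0192]
tool_rot: [0.0, 0.998, -0.059, 0.0]
contact_force: [-4.4, -1.7, 11.6]
gripper_width: 0.404
grasp_force: 51.6
```

Touchdown. Releasing, then going up.

```bash
python3 -m jog '[[0,0,-0.07,0],[0,0,-0.07,0]]'
python3 -m jog '[[0,0,0,0],[0,0,0,0],[0,0,0,0],[0,0,0,0],[0,0,0,0],[0,0,0,0],[0,0,-2,0],[0,0,-5,0],[0,0,-9,0],[0,0,-13,0],[0,0,-15,0],[0,0,-15,0],[0,0,-15,0]]' -1
python3 - <<'E'
from h import *
import pickle
np.set_printoptions(precision=4,suppress=True)
s,p,Rm=state();print(p,Rm)
for n in('side','top'):
    c=cam(n);pickle.dump(c,open(n+'2.pkl','wb'))
    if n=='side': save(c,'s2.png',(260,110,420,270),3.5)
    P=cloud(c)
    mk=(P[...,2]>.032)&(P[...,2]<.045)&(abs(P[...,0]-.489)<.06)&(abs(P[...,1]-.087)<.06)
    q=P[mk];print(n,mk.sum(),np.median(q,0) if mk.sum() else '')
    hsv=cv2.cvtColor(c['pixels'],cv2.COLOR_RGB2HSV)
    y=cv2.inRange(hsv,(20,100,80),(36,255,255))
    num,lab,st,ce=cv2.connectedComponentsWithStats(y)
    for i in range(1,num):
        w=plane(c,[ce[i]],.034)[0]
        if st[i,4]>=2 and np.hypot(w[0]-.559,w[1]+.092)<.06: print(n,'yellow',st[i],ce[i],w, np.nanmedian(P[lab==i],0))
E
```

```text
t: 6.17
eef_pos: [0.4893, 0.0869, 0.0192]
tool_rot: [-0.0, 0.998, -0.059, 0.0]
contact_force: [-0.7, 0.4, 5.0]
gripper_width: 0.406
grasp_force: 50.9
t: 7.25
eef_pos: [0.4899, 0.087, 0.1702]
tool_rot: [-0.0, 0.998, -0.059, 0.001]
contact_force: [-0.0, -0.9, -0.6]
gripper_width: 1.0
grasp_force: 0.0
[0.4899 0.087  0.1702] [[ 0.9931 -0.1171  0.0029]
 [-0.1171 -0.9931  0.0005]
 [ 0.0029 -0.0009 -1.    ]]
side 213 [0.4857 0.0932 0.0379]
side yellow [344 187   2   1   2] [344.5 187. ] [ 0.5632 -0.1057  0.034 ] [ 0.5612 -0.1012  0.0371]
top 31 [0.5109 0.076  0.0397]
top yellow [352 188   8   8  32] [355.1875 191.8125] [ 0.5604 -0.0944  0.034 ] [ 0.5599 -0.0937  0.0371]
```

View pics/s2.png

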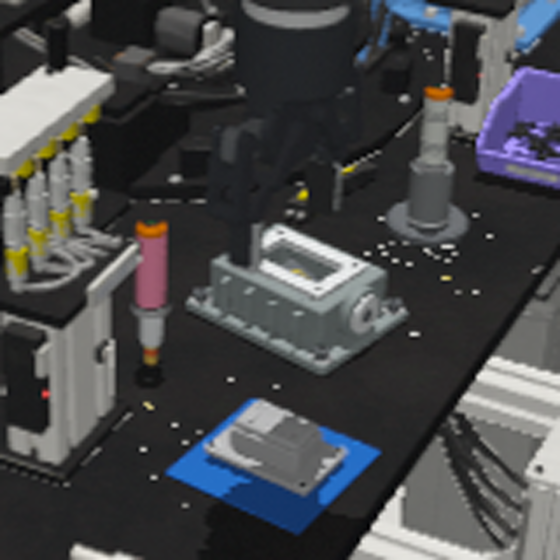

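Cover lies flat and upright on the blue mat at (275,450), and the ring is visible in the pocket at (298,270). Now to the probe.

```bash
python3 -m jog '[[1,3.5,0,0.02],[2,7.5,0,0.05],[3,11.5,0,0.1],[4,15.5,0,0.105],[5,19.5,0,0.105],[5.8,23.5,0,0.105],[6.5,27.5,0,0.105],[7,31,0,0.105],[7.4,34,0,0.105],[7.4,35.5,0,0.105],[7.4,35.6,0,0.105],[7.4,35.6,0,0.105],[7.4,35.6,0,0.105],[7.4,35.6,0,0.105]]' -1
python3 - <<'E'
from h import *
import pickle
np.set_printoptions(precision=4,suppress=True)
s,p,Rm=state();print(p,Rm)
c=cam('side');save(c,'s3.png',(330,70,430,190),5)
E
```

```text
t: 8.52
eef_pos: [0.5211, -0.2732, 0.1682]
tool_rot: [-0.001, 0.994, -0.11, -0.001]
contact_force: [0.3, 0.3, 0.5]
gripper_width: 0.998
grasp_force: 0.0
[ 0.5211 -0.2732  0.1682] [[ 0.976  -0.2179 -0.0012]
 [-0.2179 -0.976   0.0014]
 [-0.0015 -0.0011 -1.    ]]
```

View pics/s3.png

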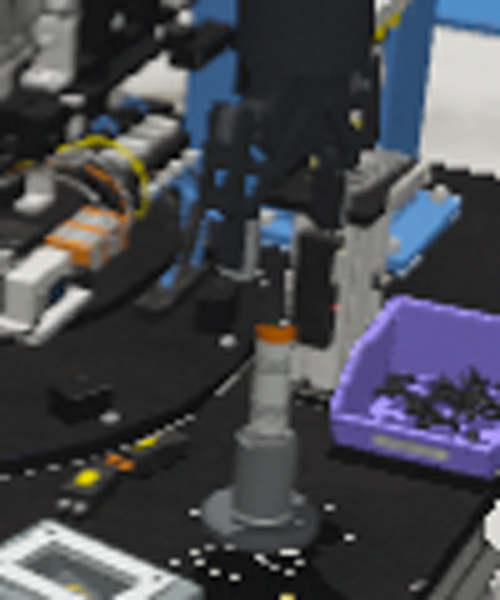

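Fingers at crop (235,270)/(325,225) straddle the probe top at (277,332). Descending and gripping.

```bash
python3 -m jog '[[0,0,3,0],[0,0,6,0],[0,0,8.2,0],[0,0,9.2,0],[0,0,9.2,0],[0,0,9.2,0]]' -1
python3 -m jog '[[0,0,0,0],[0,0,0,0],[0,0,0,0],[0,0,0,0],[0,0,0,0],[0,0,0,0],[0,0,0,0],[0,0,0,0],[0,0,0,0],[0,0,0,0]]' 1 25
```

```text
t: 9.07
eef_pos: [0.5214, -0.2748, 0.0774]
tool_rot: [-0.0, 0.994, -0.11, -0.0]
contact_force: [0.6, -0.0, -0.4]
gripper_width: 0.997
grasp_force: 0.0
t: 9.9
eef_pos: [0.5212, -0.2761, 0.0775]
tool_rot: [0.0, 0.994, -0.111, 0.0]
contact_force: [-1.3, -1.2, 5.2]
gripper_width: 0.246
grasp_force: 25.3
```

```bash
python3 -m jog '[[0,0,-1,0],[0,0,-3,0],[0,0,-5,0],[0,0,-6.5,0],[0,0,-7,0],[0,0,-7,0],[0,0,-7,0]]'
python3 - <<'E'
from h import *
import pickle
np.set_printoptions(precision=4,suppress=True)
s,p,Rm=state();print(p)
for n in('side','top'):
    c=cam(n);pickle.dump(c,open(n+'4.pkl','wb'))
    print(n,proj(c,[p,p+[0,0,.019],p-[0,0,.066]]))
    if n=='side': save(c,'s4.png',(330,70,430,190),5)
E
```

```text
t: 10.48
eef_pos: [0.5207, -0.2747, 0.1465]
tool_rot: [-0.0, 0.994, -0.111, -0.0]
contact_force: [-0.6, 1.0, -1.6]
gripper_width: 0.254
grasp_force: 25.0
[ 0.5207 -0.2747  0.1465]
side [[384.6766 131.0335]
 [385.2534 125.0023]
 [382.727  151.3501]]
top [[443.0157 209.1271]
 [445.8986 209.0206]
 [433.9802 209.4612]]
```

View pics/s4.png

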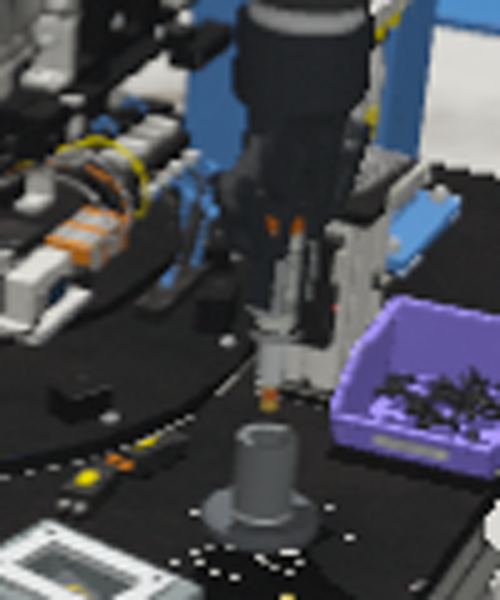

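The probe hangs straight with its nose clear of the tube: nose end at crop (268,408), rim at (265,435). The tool can't tilt, so I'll pivot the probe 20° in a light grip. The sleeve goes against the outside of the fixed stand tube on the far side, and I draw the hand back along the case's x.

```bash
python3 -m jog '[[2,0,0,0],[4,0,0,0],[4,0,0,0],[4,0,2,0],[4,0,4.5,0],[4,0,5.9,0],[4,0,5.9,0],[3.4,0,5.9,0],[3,0,5.9,0],[3,0,5.9,0]]' - 20
python3 -m jog '[[-0.2,0,0,0],[-0.4,0,0,0],[-0.6,0,0,0],[-0.8,0,0,0],[-0.8,0,0,0]]'
python3 -m jog '[[-0.2,0,0,0],[-0.4,0,0,0],[-0.6,0,0,0],[-0.8,0,0,0],[-0.9,0,0,0],[-0.9,0,0,0]]'
```

```text
t: 11.42
eef_pos: [0.5495, -0.2822, 0.0889]
tool_rot: [0.0, 0.994, -0.111, 0.0]
contact_force: [-0.3, -0.4, -0.9]
gripper_width: 0.254
grasp_force: 24.9
t: 11.83
eef_pos: [0.5442, -0.2806, 0.0892]
tool_rot: [0.0, 0.994, -0.111, 0.002]
contact_force: [4.1, -1.1, 1.5]
gripper_width: 0.246
grasp_force: 24.0
t: 12.33
eef_pos: [0.5354, -0.2785, 0.089]
tool_rot: [0.0, 0.994, -0.111, 0.002]
contact_force: [5.9, -0.0, 1.0]
gripper_width: 0.245
grasp_force: 24.1
```

```bash
cat > tilt.py <<'E'
from h import *
# side view -> rays cut with the tilt plane (through TCP, normal tool y); prints coords (along tool x, up) of coloured bits
def tilt(c,p,Rm,dbg=None):
    hsv=cv2.cvtColor(c['pixels'],cv2.COLOR_RGB2HSV); n=Rm[:,1]
    m=proj(c,[p+[0,0,.055],p-[0,0,.03]])
    out=[]
    v,u=np.mgrid[:400,:640]; uv=np.stack([u,v],-1).reshape(-1,2)
    o,d=ray(c,uv); X=o+d*(((p-o)@n)/(d@n))[:,None]
    a=((X-p)@Rm[:,0]).reshape(400,640); b=((X-p)@-Rm[:,2]).reshape(400,640)
    return hsv,a,b
E
python3 - <<'E'
from tilt import *
import pickle
np.set_printoptions(precision=4,suppress=True)
s,p,Rm=state();c=cam('side');pickle.dump((c,p,Rm),open('p5.pkl','wb'))
hsv,a,b=tilt(c,p,Rm)
org=(hsv[...,0]<28)&(hsv[...,0]>2)&(hsv[...,1]>110)&(hsv[...,2]>70)&(abs(a)<.06)&(b>-.09)&(b<.09)
num,lab,st,ce=cv2.connectedComponentsWithStats(org.astype(np.uint8))
for i in range(1,num):print(st[i],ce[i],a[lab==i].mean(),b[lab==i].mean())
save(c,'s5.png',(340,90,420,180),6.6)
# rectified view in tilt plane 0.4mm/px
g=np.arange(-.06,.06,.0004);h=np.arange(.08,-.09,-.0004)
A,B=np.meshgrid(g,h);Q=p+A[...,None]*Rm[:,0]-B[...,None]*Rm[:,2]
uv=proj(c,Q.reshape(-1,3)).reshape(*A.shape,2).astype(np.float32)
r=cv2.remap(c['pixels'],uv[...,0],uv[...,1],cv2.INTER_CUBIC)
cv2.imwrite('pics/r5.png',cv2.resize(r,None,fx=1.4,fy=1.4)[:,:,::-1])
E
```

```text
[382 131   4   4  12] [383.4167 132.75  ] -0.010996952162033925 0.05072715754731541
[378 132   1   1   1] [378. 132.] 0.0077661646809913595 0.0469942836408037
[371 161   5   5  15] [373.     162.6667] 0.015637461912849156 -0.058380965114538254
```

View pics/r5.png

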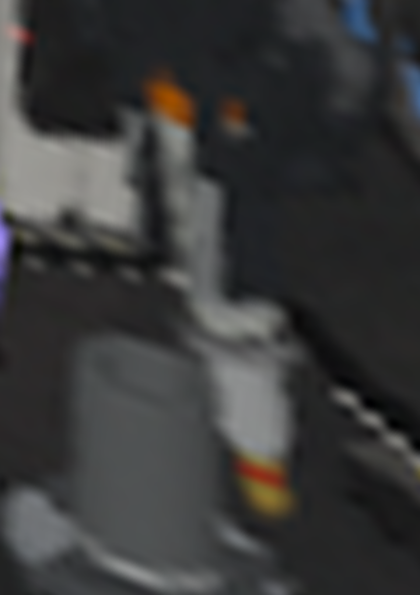

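The rectified side view (0.286 mm/px) shows the probe pivoted the right way: orange end (200,105), nose tip (270,510), sleeve touching the tube edge at (213,375). Tilt is about 10°, which agrees with the contact geometry. About 9 mm more should give 20°.

```bash
python3 -m jog '[[-0.2,0,0,0],[-0.4,0,0,0],[-0.6,0,0,0],[-0.8,0,0,0],[-0.92,0,0,0],[-0.92,0,0,0],[-0.92,0,0,0]]'
python3 -m jog '[[1,0,0,0],[3,0,0,0],[3.5,0,-2,0],[3.5,0,-5,0],[3.5,0,-6,0],[3.5,0,-6,0],[3.5,0,-6,0]]' - 40
cat > rect.py <<'E'
from tilt import *
import sys,pickle
np.set_printoptions(precision=4,suppress=True)
def rect(c,p,Rm,name):
    g=np.arange(-.06,.06,.0004);h=np.arange(.08,-.09,-.0004)
    A,B=np.meshgrid(g,h);Q=p+A[...,None]*Rm[:,0]-B[...,None]*Rm[:,2]
    uv=proj(c,Q.reshape(-1,3)).reshape(*A.shape,2).astype(np.float32)
    r=cv2.remap(c['pixels'],uv[...,0],uv[...,1],cv2.INTER_CUBIC)
    cv2.imwrite('pics/'+name,cv2.resize(r,None,fx=1.4,fy=1.4)[:,:,::-1])
E
python3 - <<'E'
from rect import *
s,p,Rm=state();print(s['t'],p,Rm);c=cam('side');pickle.dump((c,p,Rm),open('p6.pkl','wb'));rect(c,p,Rm,'r6.png')
t=cam('top');pickle.dump((t,p,Rm),open('t6.pkl','wb'))
E
```

```text
t: 12.97
eef_pos: [0.5257, -0.276, 0.0884]
tool_rot: [-0.0, 0.994, -0.111, 0.001]
contact_force: [4.9, -0.4, -0.1]
gripper_width: 0.249
grasp_force: 24.1
t: 13.55
eef_pos: [0.558, -0.284, 0.1474]
tool_rot: [0.0, 0.994, -0.111, -0.001]
contact_force: [-0.2, 0.1, -1.8]
gripper_width: 0.246
grasp_force: 39.3
13.55 [ 0.558  -0.284   0.1474] [[ 0.9753 -0.2208 -0.0014]
 [-0.2208 -0.9753  0.0002]
 [-0.0014  0.0002 -1.    ]]
```

View pics/r6.png

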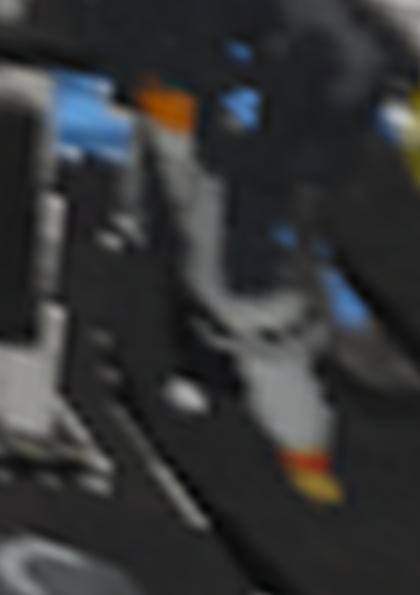

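All 10 views are now used; from here on I use numbers only. The last view gives nose tip (322,497) and orange end (181,105), a tilt of about 19.9°. I'll refine it numerically against the upright picture.

```bash
cat > nose.py <<'E'
from rect import *
def nose(c,p,Rm):
    hsv,a,b=tilt(c,p,Rm); S=hsv.astype(int)
    m=((S[...,0]<32)|(S[...,0]>172))&(S[...,1]>110)&(S[...,2]>70)
    m&=(b<-.035)&(b>-.085)&(abs(a)<.05)
    num,lab,st,ce=cv2.connectedComponentsWithStats(m.astype(np.uint8)); i=1+np.argmax(st[1:,4]); k=lab==i
    # sub-pixel: weight by saturation
    w=S[...,1]*k
    return [k.sum(),ce[i],(a*w).sum()/w.sum(),(b*w).sum()/w.sum(),b[k].min(),b[k].max()]
E
python3 - <<'E'
from nose import *
c6,p6,R6=pickle.load(open('p6.pkl','rb'));c5,p5,R5=pickle.load(open('p5.pkl','rb'));c4=pickle.load(open('side4.pkl','rb'))
for c,p,Rm in((c4,np.array([.5207,-.2747,.1465]),R6),(c5,p5,R5),(c6,p6,R6)):print(nose(c,p,Rm))
n0=nose(c4,np.array([.5207,-.2747,.1465]),R6);n1=nose(c6,p6,R6);L=.019-n0[3]
print('tilt x',np.degrees(np.arcsin((n1[2]-n0[2])/L)),'tilt atan',np.degrees(np.arctan2(n1[2]-n0[2],.019-n1[3])),L)
# ring & case axis in both views
for n in('top','side'):
    c=pickle.load(open(n+('2' )+'.pkl','rb'));P=cloud(c)
    fl=(abs(P[...,2]-.052)<.006)&(np.hypot(P[...,0]-.56,P[...,1]+.093)<.06)
    # bright flange
    g=c['pixels'].min(2)>200
    k=(fl&g).astype(np.uint8);uv=np.argwhere(k)[:,::-1]
    X=plane(c,uv,.052)[:,:2].astype(np.float32);print(n,len(X),cv2.minAreaRect(X))
# top view of the nose tilted: brass/red blob
t,p,Rm=pickle.load(open('t6.pkl','rb'))
hsv=cv2.cvtColor(t['pixels'],cv2.COLOR_RGB2HSV).astype(int)
m=((hsv[...,0]<32)|(hsv[...,0]>172))&(hsv[...,1]>100)&(hsv[...,2]>60)
num,lab,st,ce=cv2.connectedComponentsWithStats(m.astype(np.uint8))
q=proj(t,[p+.0365*Rm[:,0]*0-[0,0,.06],p])
print(q)
for i in range(1,num):
    if st[i,4]>3 and np.linalg.norm(ce[i]-q[0])<35:print(st[i],ce[i])
E
```

```text
[np.int64(14), array([383.5   , 149.6429]), np.float64(-0.0019330188486461754), np.float64(-0.05936711011485017), np.float64(-0.065728389720119), np.float64(-0.052537923530495814)]
[np.int64(15), array([373.    , 162.6667]), np.float64(0.015592094263232504), np.float64(-0.05821522782211345), np.float64(-0.06622293306330106), np.float64(-0.0514448834946435)]
[np.int64(14), array([364.7857, 140.7143]), np.float64(0.028988885681379178), np.float64(-0.05478652423912638), np.float64(-0.06130860770538813), np.float64(-0.04905768289154304)]
tilt x 23.239631311013213 tilt atan 22.737218397998117 0.07836711011485017
top 561 ((0.5606937408447266, -0.0952441543340683), (0.06362678855657578, 0.09003190696239471), 77.20899963378906)
side 157 ((0.5569829940795898, -0.09408058971166611), (0.061236944049596786, 0.08664420247077942), 77.31926727294922)
[[439.1126 193.456 ]
 [447.7097 191.9614]]
[414 165   8   6  33] [416.9697 167.9091]
```

```bash
cat > edge.py <<'E'
from nose import *
def prof(c,p,Rm,bs,step=.00025):
    g=np.arange(-.045,.045,step);h=np.array(bs)
    A,B=np.meshgrid(g,h);Q=p+A[...,None]*Rm[:,0]-B[...,None]*Rm[:,2]
    uv=proj(c,Q.reshape(-1,3)).reshape(*A.shape,2).astype(np.float32)
    return g,cv2.remap(c['pixels'],uv[...,0],uv[...,1],cv2.INTER_LINEAR).astype(float)
def left(g,row):  # half-height crossing of the rising left edge
    k=np.argmax(row>=.5*row.max()); 
    h=.5*row.max(); return g[k-1]+(h-row[k-1])/(row[k]-row[k-1])*(g[1]-g[0]) if k>0 else np.nan
E
python3 - <<'E'
from edge import *
c6,p6,R6=pickle.load(open('p6.pkl','rb'));c5,p5,R5=pickle.load(open('p5.pkl','rb'));c4=pickle.load(open('side4.pkl','rb'))
sets={'up':(c4,np.array([.5207,-.2747,.1465]),R6),'p5':(c5,p5,R5),'p6':(c6,p6,R6)}
for n,(c,p,Rm) in sets.items():
    bs=np.arange(.062,.034,-.003);g,r=prof(c,p,Rm,bs)
    o=np.clip(r[...,0]-r[...,2],0,None)  # orange-ness
    print(n,[(round(b*1e3),round(left(g,x)*1e3,1),round(g[x>.5*x.max()].max()*1e3,1),int(x.max())) for b,x in zip(bs,o)])
    bs=np.arange(-.038,-.07,-.004);g,r=prof(c,p,Rm,bs)
    o=np.clip(r[...,0]-r[...,2],0,None)
    print('  nose',[(round(b*1e3),round((g*x**2).sum()/(x**2).sum()*1e3,1),int(x.max())) for b,x in zip(bs,o)])
    bs=np.arange(-.022,-.042,-.004);g,r=prof(c,p,Rm,bs);v=r.min(2)
    print('  sleeve',[(round(b*1e3),round(left(g,np.where((g>-.02),x,0))*1e3,1),round(g[x>.5*x.max()].max()*1e3,1),int(x.max())) for b,x in zip(bs,v)])
E
```

```text
up [(62, nan, np.float64(-30.7), 5), (59, np.float64(-13.2), np.float64(-7.7), 40), (56, np.float64(-13.1), np.float64(-7.2), 100), (53, np.float64(-12.5), np.float64(8.0), 122), (50, np.float64(-10.9), np.float64(10.8), 109), (47, np.float64(4.1), np.float64(10.8), 83), (44, np.float64(4.3), np.float64(9.0), 44), (41, nan, np.float64(8.0), 7), (38, nan, np.float64(-35.7), 6), (35, nan, np.float64(-36.5), 6)]
  nose [(-38, np.float64(-26.6), 6), (-42, np.float64(-23.1), 6), (-46, np.float64(-21.6), 10), (-50, np.float64(-3.6), 31), (-54, np.float64(-2.1), 100), (-58, np.float64(-1.5), 102), (-62, np.float64(-1.8), 88), (-66, np.float64(0.2), 65), (-70, np.float64(-0.8), 11)]
  sleeve [(-22, np.float64(-20.1), np.float64(14.3), 149), (-26, np.float64(-20.1), np.float64(9.5), 149), (-30, np.float64(-20.1), np.float64(34.8), 149), (-34, np.float64(-20.1), np.float64(36.8), 149), (-38, np.float64(-20.1), np.float64(10.5), 144), (-42, np.float64(-20.0), np.float64(9.8), 143)]
p5 [(62, np.float64(-16.6), np.float64(-11.7), 5), (59, np.float64(-17.4), np.float64(-10.7), 29), (56, np.float64
[... 408 characters left out ...]
, (-50, np.float64(11.3), 38), (-54, np.float64(14.0), 99), (-58, np.float64(15.7), 97), (-62, np.float64(16.6), 84), (-66, np.float64(17.9), 46), (-70, np.float64(18.8), 8)]
  sleeve [(-22, np.float64(-20.1), np.float64(26.0), 112), (-26, np.float64(-20.0), np.float64(21.3), 136), (-30, np.float64(-20.0), np.float64(20.5), 140), (-34, np.float64(-20.0), np.float64(41.5), 140), (-38, np.float64(-20.0), np.float64(44.8), 140), (-42, np.float64(-20.0), np.float64(23.3), 138)]Traceback (most recent call last):
  File "<stdin>", line 7, in <module>
    return umr_maximum(a, axis, None, out, keepdims, initial, where)
ValueError: zero-size array to reduction operation maximum which has no identity
```

```bash
python3 - <<'E'
from edge import *
c6,p6,R6=pickle.load(open('p6.pkl','rb'));c,p,Rm=c6,p6,R6
bs=np.arange(.060,.040,-.002);g,r=prof(c,p,Rm,bs)
o=np.clip(r[...,0]-r[...,2],0,None)
for b,x in zip(bs,o):
    if x.max()>20:print(round(b*1e3),round(left(g,x)*1e3,1),round(g[x>.5*x.max()].max()*1e3,1),int(x.max()))
bs=np.arange(-.046,-.07,-.003);g,r=prof(c,p,Rm,bs)
o=np.clip(r[...,0]-r[...,2],0,None)
for b,x in zip(bs,o): print('nose',round(b*1e3),round((g*x**2).sum()/(x**2).sum()*1e3,1),int(x.max()))
# sleeve/collar edges: upright vs tilted from gradient, printed raw brightness width
for nm,(c,p,Rm) in {'up':(pickle.load(open('side4.pkl','rb')),np.array([.5207,-.2747,.1465]),R6),'p6':(c6,p6,R6)}.items():
    for b in(-.030,-.034,-.038,-.042,-.046):
        g,r=prof(c,p,Rm,[b],.002);print(nm,b,r[0].min(1).astype(int)[12:].tolist())
E
```

```text
56 -20.1 -13.7 43
54 -20.7 -8.5 71
52 -20.0 -5.7 120
50 -18.9 -5.7 144
48 -17.8 -5.5 146
46 -15.6 -5.5 140
44 -14.5 -5.2 98
42 -12.9 -5.0 53
nose -46 19.7 14
nose -49 26.0 66
nose -52 27.3 107
nose -55 28.4 93
nose -58 29.6 85
nose -61 32.0 73
nose -64 30.1 23
nose -67 -6.0 4
nose -70 0.9 4
up -0.03 [137, 142, 145, 146, 144, 141, 139, 138, 142, 144, 143, 140, 136, 125, 109, 79, 50, 24, 24, 30, 33, 37, 49, 67, 101, 126, 142, 117, 73, 44, 27, 25, 23]
up -0.034 [137, 142, 144, 144, 142, 139, 136, 138, 143, 144, 143, 140, 134, 124, 110, 89, 65, 33, 23, 24, 30, 34, 35, 42, 62, 89, 118, 126, 124, 68, 36, 36, 37]
up -0.038 [118, 140, 143, 142, 136, 129, 123, 133, 142, 143, 142, 140, 134, 125, 106, 83, 71, 59, 43, 25, 24, 30, 35, 36, 35, 40, 47, 46, 42, 38, 36, 35, 36]
up -0.042 [72, 81, 86, 97, 108, 116, 116, 130, 140, 142, 142, 139, 134, 127, 107, 82, 55, 47, 58, 55, 34, 29, 34, 35, 36, 36, 36, 36, 36, 34, 34, 35, 35]
up -0.046 [60, 61, 72, 77, 76, 79, 93, 120, 137, 140, 140, 139, 129, 120, 98, 80, 53, 39, 43, 53, 61, 45, 24, 30, 33, 35, 35, 34, 34, 35, 36, 37, 36]
p6 -0.03 [30, 32, 35, 43, 54, 92, 119, 115, 81, 48, 29, 21, 20, 21, 23, 38, 75, 107, 130, 136, 137, 136, 134, 130, 122, 102, 77, 45, 32, 28, 26, 26, 30]
p6 -0.034 [26, 31, 35, 37, 54, 83, 117, 152, 142, 115, 64, 34, 36, 34, 31, 43, 73, 101, 128, 133, 137, 137, 137, 134, 129, 117, 92, 50, 34, 33, 31, 29, 27]
p6 -0.038 [20, 27, 31, 34, 36, 42, 52, 62, 56, 58, 50, 36, 36, 36, 36, 41, 52, 79, 109, 124, 133, 136, 136, 136, 132, 125, 110, 91, 65, 37, 35, 35, 32]
p6 -0.042 [51, 30, 29, 34, 35, 36, 36, 36, 35, 34, 35, 35, 35, 35, 35, 36, 37, 49, 71, 103, 123, 133, 135, 136, 132, 126, 107, 88, 61, 36, 37, 38, 38]
p6 -0.046 [59, 59, 40, 29, 33, 35, 34, 34, 35, 35, 35, 36, 35, 35, 35, 36, 36, 36, 40, 51, 70, 97, 110, 118, 115, 113, 94, 74, 51, 35, 35, 36, 36]
```

Two cues now agree. The nose and orange-end positions give a tilt of 19.8°, and the sleeve-to-nose slope gives 20.3°. The tip sits 33.7 mm along tool x and 62.4 mm below the TCP. The flange centre and ring in both views give the spot. I'll move to 20 mm back along the probe axis, then touch down by averaged force.

```bash
python3 -m jog '[[-1,-3,0,0],[-3,-6.5,0,0],[-4.8,-10,0,0],[-6.4,-13.5,0,0],[-7.6,-16.5,0,0],[-8.1,-18.2,0,0],[-8.15,-18.5,0.5,0],[-8.15,-18.5,1.7,0],[-8.15,-18.5,2.7,0],[-8.15,-18.5,3.2,0],[-8.15,-18.5,3.2,0],[-8.15,-18.5,3.2,0],[-8.15,-18.5,3.2,0]]' - 60
cat > feel.py <<'E'
from nose import *
def feel(n=8):
    F=[];X=[];A=[]
    for _ in range(n):
        c=cam('side');s,p,Rm=state();F.append(s['contact_force']);X.append(p)
        r=nose(c,p,Rm) if n<0 else None
    F=np.mean(F,0);p=np.mean(X,0);a=np.radians(20)
    u=np.sin(a)*Rm[:,0]+np.cos(a)*Rm[:,2]
    print('t',s['t'],'F',F,'along push',-F@u,'TCPx',p@Rm[:,0],'y',p@Rm[:,1],'z',p[2],'adv',p@u, 'grip',s['grasp_force']);return c,p,Rm
E
python3 - <<'E'
from feel import *
c,p,Rm=feel(10);print(Rm)
try: print(nose(c,p,Rm))
except Exception as e: print(e)
pickle.dump((c,p,Rm),open('p7.pkl','wb'))
# nose & flange in same side view, cast at their heights
P=cloud(c);g=c['pixels'].min(2)>200
k=(abs(P[...,2]-.052)<.006)&(np.hypot(P[...,0]-.56,P[...,1]+.093)<.06)&g
X=plane(c,np.argwhere(k)[:,::-1],.052)[:,:2].astype(np.float32);r=cv2.minAreaRect(X);print(r,r[0][0]*Rm[0,0]+r[0][1]*Rm[1,0])
E
```

```text
t: 14.73
eef_pos: [0.5203, -0.0861, 0.116]
tool_rot: [0.0, 0.994, -0.111, 0.0]
contact_force: [-0.5, 0.6, -0.7]
gripper_width: 0.241
grasp_force: 58.7
t 15.2333 F [ 0.3211  0.1099 -1.0149] along push -1.052496109407981 TCPx 0.5264623181826835 y -0.031152102725455804 z 0.11631173699187883 adv 0.07087158960067506 grip 58.700852394104004
[[ 0.9754 -0.2204  0.0002]
 [-0.2204 -0.9754 -0.    ]
 [ 0.0002 -0.     -1.    ]]
[np.int64(11), array([347.6364, 182.3636]), np.float64(0.028917215543752355), np.float64(-0.05571094367101886), np.float64(-0.0616685614752834), np.float64(-0.049648609381916536)]
((0.5590429306030273, -0.09436501562595367), (0.060730017721652985, 0.08328256756067276), 76.64897918701172) 0.5660950266845225
```

```bash
python3 -m jog '[[0.1,0,0.6,0],[0.3,0,1.1,0],[0.4,0,1.5,0],[0.5,0,1.79,0],[0.5,0,1.79,0],[0.5,0,1.79,0],[0.5,0,1.79,0]]'
python3 -c "
from feel import *
c,p,Rm=feel(8);print(nose(c,p,Rm))"
python3 -m jog '[[0.034,0,0.094,0],[0.068,0,0.188,0],[0.068,0,0.188,0],[0.068,0,0.188,0]]'
python3 -c "
from feel import *
c,p,Rm=feel(8);print(nose(c,p,Rm))"
```

```text
t: 15.82
eef_pos: [0.5251, -0.0866, 0.0981]
tool_rot: [0.0, 0.994, -0.111, -0.0]
contact_force: [-0.1, 0.2, -0.8]
gripper_width: 0.244
grasp_force: 58.7
t 16.2167 F [-0.1272  0.1004 -1.0265] along push -0.9144308860793118 TCPx 0.5313016828499858 y -0.03127971383481701 z 0.09827029276294796 adv 0.08951432175997891 grip 58.70174467563629
[np.int64(8), array([345.75, 186.75]), np.float64(0.029292966491961895), np.float64(-0.053942526984457735), np.float64(-0.05747830385637976), np.float64(-0.0497920544373329)]
t: 16.55
eef_pos: [0.5256, -0.0867, 0.0961]
tool_rot: [0.0, 0.994, -0.111, -0.0]
contact_force: [-0.7, -0.2, -0.4]
gripper_width: 0.242
grasp_force: 58.7
t 16.95 F [-0.0935  0.1086 -1.171 ] along push -1.0610041036626383 TCPx 0.5318700036791861 y -0.03125967569312503 z 0.09621956652758736 adv 0.0915193492008982 grip 58.70124399662018
[np.int64(6), array([345.8333, 187.3333]), np.float64(0.028426289347705223), np.float64(-0.05341150014997768), np.float64(-0.05542280081907744), np.float64(-0.050868266255033205)]
```

```bash
for i in 1; do python3 -m jog '[[0.034,0,0.094,0],[0.034,0,0.094,0],[0.034,0,0.094,0]]' >/dev/null; done
python3 -c "
from feel import *
feel(8)"
python3 -m jog '[[0.034,0,0.094,0],[0.034,0,0.094,0],[0.034,0,0.094,0]]' >/dev/null
python3 -c "
from feel import *
feel(8)"
python3 -m jog '[[0.034,0,0.094,0],[0.034,0,0.094,0],[0.034,0,0.094,0]]' >/dev/null
python3 -c "
from feel import *
feel(8)"
```

```text
t 17.6 F [-0.2691  0.0266  0.102 ] along push 0.18766307208325866 TCPx 0.5322610324155579 y -0.031266133091196704 z 0.09533770501303684 adv 0.09249210833771006 grip 58.70161235332489
t 18.25 F [-0.5207  0.0859  0.3233] along push 0.48398255090485914 TCPx 0.5325696564008863 y -0.03129622549263608 z 0.09435448684399858 adv 0.09351346087796204 grip 58.70140314102173
t 18.9 F [-0.2803  0.4222  0.8806] along push 0.9528706925551349 TCPx 0.5328916480462265 y -0.03125037811285942 z 0.09340859960186658 adv 0.09449095383309979 grip 58.709744811058044
```

Contact at adv ≈ 91.6 mm (forces 1.2, 1.5 and 2.0 N over baseline, following the spring). About 3.1 mm more reaches half-way.

```bash
python3 -m jog '[[0.034,0,0.094,0],[0.07,0,0.19,0],[0.107,0,0.294,0],[0.107,0,0.294,0],[0.107,0,0.294,0]]'
python3 -c "
from feel import *
c,p,Rm=feel(24);pickle.dump((c,p,Rm),open('p8.pkl','wb'))
t=cam('top');pickle.dump(t,open('t8.pkl','wb'))
bs=np.arange(.056,.040,-.002)
from edge import prof,left
g,r=prof(c,p,Rm,bs);o=np.clip(r[...,0]-r[...,2],0,None)
for b,x in zip(bs,o):
    if x.max()>20:print(round(b*1e3),round(left(g,x)*1e3,1),round(g[x>.5*x.max()].max()*1e3,1),int(x.max()))
"
```

```text
t: 19.32
eef_pos: [0.5278, -0.0872, 0.0904]
tool_rot: [-0.0, 0.994, -0.111, -0.0]
contact_force: [-0.6, 0.3, 1.5]
gripper_width: 0.244
grasp_force: 58.8
t 20.5167 F [-0.6741  0.484   1.0288] along push 1.2281264252611246 TCPx 0.5339440701589403 y -0.031267960151303315 z 0.09047435187815407 adv 0.09759496159452394 grip 58.767911195755005
56 -21.5 -16.2 49
54 -20.4 -14.0 103
52 -19.7 -9.7 136
50 -18.8 -6.5 147
48 -17.4 -5.7 154
46 -16.4 -4.7 145
44 -15.1 -4.5 119
42 -14.0 -4.0 62
```

```bash
python3 -m jog '[[0.01,0,0.03,0],[0.01,0,0.03,0],[0.01,0,0.03,0]]' >/dev/null
python3 -c "
from feel import *
feel(24)"
```

```text
t 22.0167 F [-0.6216  0.4239  1.5145] along push 1.6624725042172388 TCPx 0.5340640664772525 y -0.03124512498027736 z 0.09016939591967434 adv 0.09793433287033745 grip 58.786835074424744
```

Net push is about 2.5–2.7 N with 6 mm of travel, so the nose is half-way in. Handing in.

```bash
python3 -c "
from station import bot
print(bot.hand_in())"
```

```text
the job is handed in; nothing more can be done
None
```

The job is handed in at about 22 s of the 51 s allowed: the cover lies upright on the blue mat, and the gripped probe, tilted about 20°, presses where I measured the ringed spot with its nose about half-way in (about 6 mm, 2.7 N). I could not see the nose on the ring once it was in the pocket, so its place rests on measured positions good to about 2 mm, and I did not re-check the loose items on the bench.

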